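# Unlock the boxed set in the release dock

## Robot

A 6-joint arm with a two-finger parallel gripper is mounted at the origin on the work surface. World frame = base frame: x ahead of the robot, y to its left, z up, the work surface at z = 0. Lengths are in m, angles in degrees, forces in N, time in s.
With the tool pointing down it reaches from about 0.4 to 0.825 m from the base axis. Payload 7 kg.
Tool frame: the origin (TCP) lies at the very end of the fingers, on their centre line; the grasp point (between the pads) lies 19 mm behind it; x points along the fingers, z is the direction in which the jaws open and shut, and the axes are right-handed (so a half turn about x gives the same grasp; the last joint's range is limited). The gripper opens to 88 mm and grips with 3 to 60 N. Pads are 19 mm wide; open, the fingers measure 130 mm over their backs; the gripper's body (78 mm by 193 mm) begins 47 mm behind the grasp point.
Start: joints at [81.022, 20.546, 0.682, 0, -70.136, -16.507], TCP at [0.29, 0.609, 0.227] pointing down, gripper open.
Joint ranges: [-176.03, 176.03], [-82.01, 121.73], [-58.28, 71.71], [-173.87, 95.51], [-174.79, -0.11], [-173.66, 173.66]. Speed limits (degrees/s): [136.94, 136.94, 172.46, 180, 180, 180].

## Interface

Orientations are given as [roll, pitch, yaw] about the fixed x, y, z axes, in that order (R = Rz(yaw) Ry(pitch) Rx(roll)).
In Python, from plant import * gives the robot as it stands.
- The arm moves only by the tool arm_command, never from a script. Its argument "commands" is one flat list of numbers, 5 for each row, row after row: the shift along the tool's x, y, z in mm, then the turn about the tool's x in degrees, then the opening in per cent of the stroke, from 0 (shut) to 100 (fully open). A call has 1 to 5 rows; each row shifts and turns the pose as measured when the row begins, along the tool's axes as they then stand; what a row does not reach is not made up. A row lasts 1/8 s, in which the tool goes at most 62.5 mm and 10.7 degrees, less where a joint would pass 70% of its speed; a pose out of reach is approached as far as the arm can. A call is refused whole if a number of a shift passes 62.5 or a number of a turn 10.7, either way. A call with a gripper value outside its range is refused whole. The fingers move at their own pace and stop on an object; the grip force is fixed at half the most. Time passes only in rows, so rows that do not move let the fingers close. It gives the time, the measured TCP pose, the force and the opening at its end, in the units of the state.
- get_obs(): the state, without advancing time (a new reading comes with each control period).
- snapshot(name): name is "scene" or "top"; returns a dict with "frame" (480x640x3 uint8, blue, green, red), "fov_y" (degrees; the focal length in pixels is half the picture's height over the tangent of half this angle, whatever the lens; pixels are square), "cx", "cy" (the principal point, pixels), "dist" ([k1, k2, p1, p2, k3] as OpenCV has them; the pictures are not rectified), "world_to_cam" (4x4, takes a point from world to camera coordinates). Camera axes: x right, y up, looking along -z (the intrinsics and any distortion apply to the point x, -y, -z); pixel columns grow to the right and rows downward; lengths in m; the calibration is good to about 2 mm. A picture is of the moment at which its call begins. There is no depth.
- close_job(): hands the job in, once; it reports no verdict.
The state is a dict: "clock": time; "joint_pos": joint angles; "qvel": joint speeds; "tau": joint torques, N m; "tool_pos": TCP position; "orientation": TCP orientation; "force": force on the tool from outside, world axes, zero at the start; "moment": the same for the moment, N m; "opening": finger opening in m.
Only numpy, scipy, OpenCV 4.12 (cv2) and the standard library are available. Lean on these libraries where they do the work, as an engineer would, in place of code of your own. Each camera call takes 0.05 s, during which the arm holds its last target. There are 200 camera calls.

## Task

The stray cassette standing in the release dock is in the way: put it into the empty bay of the cassette tray and leave it there. Then slide the locked boxed set along the table, lock button first, into the dock and hold it pressed flat against the stop while the dock's sprung plunger slowly drives the lock button fully home; then let go, leaving the set in the dock. Do not lift the set or push its button any other way, and leave the stack of disc cases, the mug and the flask where they stand.

Things in the scene. Friction and masses are not known exactly. Their poses are not given: they have to be found in the camera images.
- dock_stop (a point): Release dock, steel fixture fixed to the table: centre of its stop face, 30 mm above the table. x points INTO the stop (the way the set is pushed; entry is from -x), z up. The stop is two pads 45 mm high and 20 mm thick, 54 mm apart; in the gap works a round plunger head (28 mm diameter, axis through this point along x). Behind, at x = 25 to 100 mm, a grey housing 100 mm wide, 63 mm high.
- dock_mouth (a point): Centre of the dock's flared mouth, at table level, 110 mm before the stop face (dock_stop x = -110); same axes as dock_stop. Two side guides, 22 mm high, 12 mm thick, have inner faces at y = +/-75 mm from the stop back to x = -75 (in dock_stop), then flare outward to about +/-100 mm at the mouth; outermost parts at +/-108 mm.
- plunger (a joint): Plunger travel in m: 0 = out, its face 12 mm proud of the stop face; grows as it is pressed back, at most 0.026. Spring about 1.6 N at 0 plus 0.6 N per mm, with some damping.
- set_mid (a point): Locked boxed set, a solid-looking grey plastic box with black bands and a paper panel on top; loose, flat-based, 120 (x) x 140 (y) x 60 mm (z), 0.5 to 1 kg, too wide to grasp. This point is its centre, 30 mm above its underside. x points out of the face with the lock button, z up.
- set_front (a point): Centre of the set's front (+x) face, 60 mm ahead of set_mid, at the root of the lock button; same axes as set_mid.
- lock (a joint): Lock button: 16 mm diameter steel stud on the set's front face at set_front. In m: 0 = locked, 10 mm proud; 0.010 = fully home, flush. It yields only to over 7 N and slowly: with the set held flat against the stop (push of some 12 to 20 N) it goes home in about 2 to 3 s, and stays where left. When the set is let go the plunger pushes it back some 10 mm.
- tape_mid (a point): Stray cassette in its case, plain grey plastic box 109 (x) x 17 (y) x 70 mm (z), 0.07 kg, standing on a long edge inside the dock. This point is its centre, 35 mm above its underside. x along its length, y through its thickness, z up. Grasp it across the 17 mm from above.
- tray_bay (a point): Cardboard cassette tray, fixed, 165 (x) x 150 (y) x 45 mm high: centre of the floor of its empty bay, 5 mm above the table; x across, y along the bay, z up. Bay 90 (x) x 140 mm (y) inside; walls 5 mm thick, 45 mm high; divider 42 mm high at +x; three cassettes, tops 75 mm above the table, stand from x = 52 to 110 mm. The stray may stand, lean or lie in it.
- stack: Bystander: stack of disc cases, 125 (x) x 142 (y) x 41 mm high, loose; origin at the centre of its underside.
- mug: Bystander: white mug, 82 mm diameter, 95 mm high, handle to its +y; loose; origin at the centre of its underside.
- flask: Bystander: steel flask, 66 mm diameter, 200 mm high, loose; origin at the centre of its underside.
- crate: Cardboard crate of discs, 165 (x) x 150 (y) x 128 mm high, fixed to the table; origin at the centre of its underside.
Things that resemble listed ones, but are neither listed nor needed, are in the scene too. Of the things shaped like the part that bears tape_mid, the grey one is meant.

How it is judged (in metres and radians):
On the way, in this order (a step that is already met when the one before it is completed fails the run):
1. the cassette rests in the tray's bay, released (x of tape_mid in the frame of tray_bay between -0.044 and 0.044 m and y of tape_mid in the frame of tray_bay between -0.045 and 0.045 m and z of tape_mid in the frame of tray_bay below 0.05 m and contact force between the fingers and tape below 0.2 N and linear speed of tape below 0.05 m/s), for 0.2 s.
2. the set has entered the dock with its lock button still out (x of set_front in the frame of dock_stop above -0.06 m and y of set_front in the frame of dock_stop between -0.02 and 0.02 m and value of joint lock below 0.003 m).
3. the set is held flat against the stop (within 3 mm, square to 0.06 rad) and the plunger has driven the lock button home (over 9 of 10 mm) (x of set_front in the frame of dock_stop above -0.003 m and y of set_front in the frame of dock_stop between -0.01 and 0.01 m and angle between the x axis of set_mid and the x axis of dock_stop, either way round below 0.06 rad and value of joint lock above 0.009 m), for 0.2 s.
At the end, for the whole second after the job is handed in: Lock button home (over 9 of its 10 mm); the set at rest in the dock, its front within 35 mm of the stop face, within 15 mm of the dock's centre line and 0.15 rad of square; the cassette at rest in the tray's empty bay (value of joint lock above 0.009 m and x of set_front in the frame of dock_stop above -0.035 m and y of set_front in the frame of dock_stop between -0.015 and 0.015 m and angle between the x axis of set_mid and the x axis of dock_stop, either way round below 0.15 rad and linear speed of boxset below 0.01 m/s and x of tape_mid in the frame of tray_bay between -0.044 and 0.044 m and y of tape_mid in the frame of tray_bay between -0.045 and 0.045 m and z of tape_mid in the frame of tray_bay below 0.05 m and linear speed of tape below 0.02 m/s); the robot touches nothing.
It fails at once if the set is lifted or tipped (height (world z) of set_mid above 0.045 m or angle between set_mid's own z axis and vertical above 0.2 rad).
It fails at once if the stack, mug or flask is moved by more than 20 mm or tipped (distance of any of stack, mug, flask from where it was at the start of the episode above 0.02 m or angle between any of stack, mug, flask's own z axis and vertical above 0.3 rad).
It also fails if it takes over 72 s, if anything falls off the work surface, if the arm or the gripper's body presses on something with over 40 N, if the wrist force passes 120 N, or if a joint passes its speed limit or range.

## Working session

There is one attempt and no reset: what is moved stays moved. The work goes in short steps, Python scripts to look and compute and a tool call to move; the robot and the scene stay as the last step left them, time stands still between calls to the robot, and variables do not carry over. Pictures are saved under pics/ and viewed, about 8 in all and at most 12, crops included, and the job is handed in when it is done.

Besides the shell and the picture viewer there is one more tool, called after ">>>" as a command line: name --argument value ..., lists and objects as JSON in quotes. arm_command: Moves the arm, as the interface text tells. Its arguments: {"type":"object","properties":{"commands":{"type":"array"}},"required":["commands"]}

```bash
mkdir -p pics; cat > h.py <<'E'
from plant import *
import numpy as np, cv2
def K(s):
    h,w=s["frame"].shape[:2]; f=h/2/np.tan(np.radians(s["fov_y"])/2)
    return np.array([[f,0,s["cx"]],[0,f,s["cy"]],[0,0,1.]])
def ray(s,uv):
    p=cv2.undistortPoints(np.array(uv,float).reshape(-1,1,2),K(s),np.array(s["dist"],float)).reshape(-1,2)
    d=np.c_[p[:,0],-p[:,1],-np.ones(len(p))]; T=np.array(s["world_to_cam"]); R=T[:3,:3]
    return -R.T@T[:3,3], d@R
def plane(s,uv,z):
    c,d=ray(s,uv); z=np.atleast_1d(z)
    return c+d*((z-c[2])/d[:,2])[:,None]
def proj(s,P):
    P=np.atleast_2d(np.array(P,float)); T=np.array(s["world_to_cam"]); c=P@T[:3,:3].T+T[:3,3]
    q=np.c_[c[:,0],-c[:,1],-c[:,2]]
    return cv2.projectPoints(q,np.zeros(3),np.zeros(3),K(s),np.array(s["dist"],float))[0].reshape(-1,2)
E
python3 - <<'E'
from h import *
import pickle
o=get_obs();print(o)
for n in("scene","top"):
    s=snapshot(n);cv2.imwrite(f"pics/{n}0.png",s["frame"]);pickle.dump(s,open(n+"0.pkl","wb"))
    print(n,s["fov_y"],s["cx"],s["cy"],s["dist"],ray(s,[[320,240]]))
E
```

```text
{'clock': 0.0, 'joint_pos': array([ 8.10218404e+01,  2.05915329e+01,  6.33368196e-01, -2.04335899e-02,
       -7.01362405e+01, -1.65057661e+01]), 'qvel': array([ 0.03900782,  0.0870166 ,  0.01983836, -0.09115343,  0.06437962,
       -0.06812291]), 'tau': array([-8.31979196e-05, -5.82719564e+01,  2.93053901e+01,  6.99709877e+00,
        7.01659505e-03, -1.52853718e-04]), 'tool_pos': array([0.29024679, 0.60886013, 0.22561752]), 'orientation': array([   5.00622817,   89.90365973, -110.48465637]), 'force': array([0.26390013, 1.16906081, 0.49976585]), 'moment': array([ 0.03128045, -0.07892255, -0.0140679 ]), 'opening': 0.08752550062151049}
scene 43.252160505437736 327.7438863825375 238.9232774972915 [-0.0181622  0.         0.         0.         0.       ] (array([ 1.12386928, -0.08257588,  1.15763074]), array([[-0.48743254,  0.04459652, -0.87211666]]))
top 43.12036859596388 315.66560394658757 233.57658591118118 [0.05184326 0.         0.         0.         0.        ] (array([ 0.27285711, -0.01041088,  1.52966313]), array([[ 0.13432615, -0.00877363, -0.99098045]]))
```

View pics/top0.png

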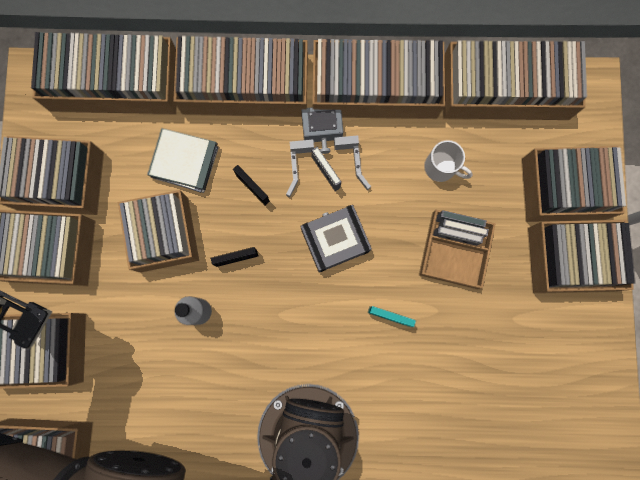

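View pics/scene0.png

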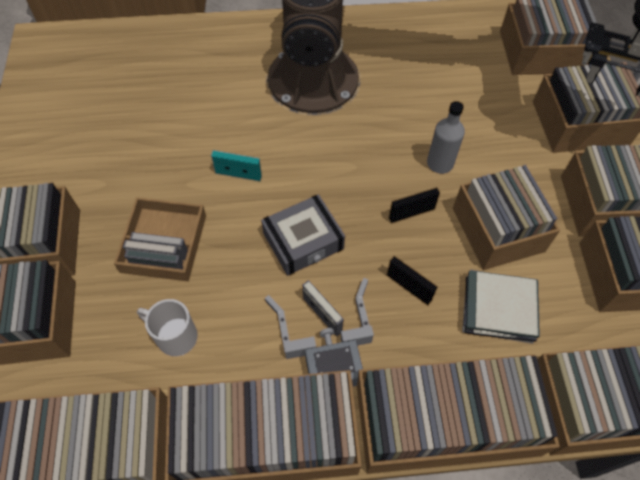

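Top view: dock at about (323,125), tray at (458,248), set at (337,238) with its button towards the dock. The cassette-shaped things are pale grey (326,168) standing in the dock, black (251,185), black (234,257) and teal (392,317). Only the one in the dock is grey, so I confirm that in an enlarged crop.

```bash
python3 - <<'E'
from h import *
import pickle
a=pickle.load(open("top0.pkl","rb"))["frame"][95:295,270:400]
b=pickle.load(open("scene0.pkl","rb"))["frame"][190:390,255:385]
cv2.imwrite("pics/crop.png",cv2.resize(np.hstack([a,b]),None,fx=3,fy=3,interpolation=cv2.INTER_CUBIC))
E
```

```text
(no output)
```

View pics/crop.png

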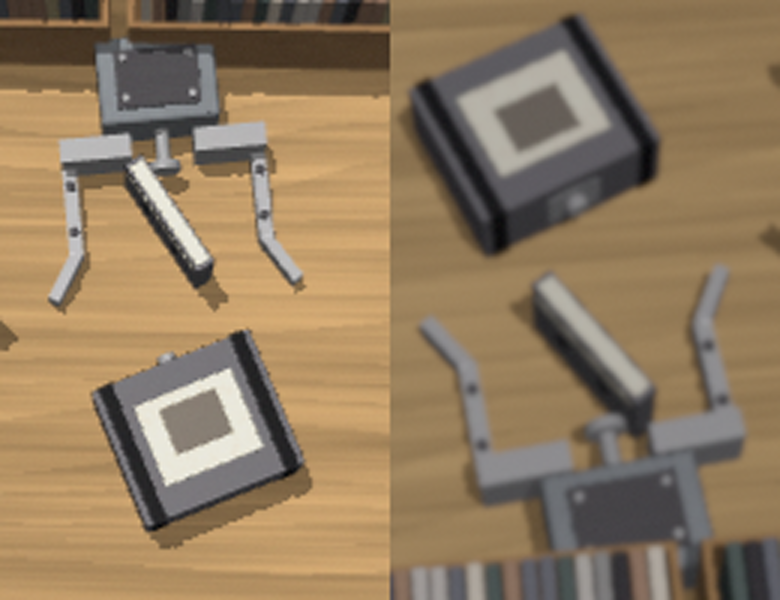

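The crop confirms it: the grey cassette stands diagonally in the dock, with its top edge from (315,149) to (337,184) in the top image. The set's button faces the dock.

```bash
python3 - <<'E'
from h import *
import pickle
t=pickle.load(open("top0.pkl","rb"));s=pickle.load(open("scene0.pkl","rb"))
np.set_printoptions(precision=4,suppress=True)
ct=lambda L:[(270+x/3-.33,95+y/3-.33) for x,y in L]
cs=lambda L:[(255+(x-390)/3-.33,190+y/3-.33) for x,y in L]
def rep(n,P):
    P=P[:,:2];print(n,P.tolist() if 0 else P.round(4).tolist(),"len",np.linalg.norm(np.roll(P,-1,0)-P,axis=1).round(4),"c",P.mean(0).round(4))
rep("tapeT",plane(t,ct([(135,163),(201,266)]),.07))
rep("tapeS",plane(s,cs([(545,279),(642,391)]),.07))
rep("setT",plane(t,ct([(93,393),(247,331),(300,462),(153,525)]),.06))
rep("setS",plane(s,cs([(490,238),(657,140),(578,17),(414,85)]),.06))
rep("padT",plane(t,ct([(62,163),(131,160),(195,155),(268,148)]),.045))
rep("housT",plane(t,ct([(97,45),(213,42),(218,118),(103,122)]),.063))
rep("housS",plane(s,cs([(543,478),(692,457)]),.063))
rep("padS",plane(s,cs([(480,464),(571,447),(648,432),(738,412)]),.045))
rep("guideT",plane(t,ct([(78,175),(85,250),(254,180),(262,238)]),.022))
rep("tray",plane(t,[(435,211),(494,219.5),(483,288),(421,279)],.045))
c=t["frame"][200:300,410:505]; d=s["frame"][190:290,105:215]
cv2.imwrite("pics/tray.png",np.hstack([cv2.resize(c,(380,400),interpolation=2),cv2.resize(d,(420,382),interpolation=2) if 0 else cv2.resize(d,(400,400),interpolation=2)]))
E
```

```text
tapeT [[0.6979, -0.0069], [0.6119, -0.0623]] len [0.1023 0.1023] c [ 0.6549 -0.0346]
tapeS [[0.6102, -0.0623], [0.6944, -0.0065]] len [0.101 0.101] c [ 0.6523 -0.0344]
setT [[0.5067, 0.0244], [0.5602, -0.101], [0.4527, -0.1447], [0.3995, -0.0261]] len [0.1363 0.1161 0.13   0.1185] c [ 0.4798 -0.0618]
setS [[0.5719, -0.0968], [0.5059, 0.0235], [0.3992, -0.0226], [0.4468, -0.1429]] len [0.1372 0.1162 0.1294 0.1334] c [ 0.4809 -0.0597]
padT [[0.7042, 0.0544], [0.7077, -0.0035], [0.7129, -0.0572], [0.7199, -0.1184]] len [0.058  0.0539 0.0617 0.1736] c [ 0.7112 -0.0312]
housT [[0.801, 0.0264], [0.8052, -0.0706], [0.7396, -0.0754], [0.7346, 0.0203]] len [0.0971 0.0658 0.0958 0.0667] c [ 0.7701 -0.0248]
housS [[0.7442, -0.0739], [0.7388, 0.0209]] len [0.095 0.095] c [ 0.7415 -0.0265]
padS [[0.7251, -0.1132], [0.7189, -0.0542], [0.7131, -0.0038], [0.7046, 0.056]] len [0.0593 0.0508 0.0604 0.1705] c [ 0.7154 -0.0288]
guideT [[0.7006, 0.0416], [0.6353, 0.0344], [0.6986, -0.1084], [0.6481, -0.1155]] len [0.0657 0.1561 0.051  0.1656] c [ 0.6706 -0.037 ]
tray [[0.5512, -0.3077], [0.532, -0.4526], [0.3627, -0.4213], [0.3819, -0.2714]] len [0.1461 0.1722 0.1512 0.1731] c [ 0.4569 -0.3632]
```

View pics/tray.png

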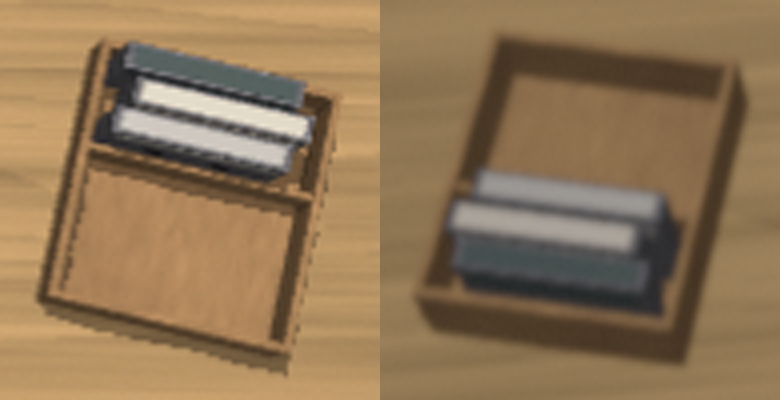

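Tray crop: the empty bay is the near half (top image about (452,266)) and the three cassettes are on its far side. Rim corners in the top image are (435.7,210), (493.7,223), (482.5,288) and (420,275). I recompute the bay and refine the dock yaw.

```bash
python3 - <<'E'
from h import *
import pickle
t=pickle.load(open("top0.pkl","rb"));s=pickle.load(open("scene0.pkl","rb"))
def rep(n,P):
    P=P[:,:2];v=np.roll(P,-1,0)-P;print(n,P.round(3).tolist(),"len",np.linalg.norm(v,axis=1).round(4),"ang",np.degrees(np.arctan2(v[:,1],v[:,0])).round(1),"c",P.mean(0).round(4))
    return P
for n,P in(("T",plane(t,[(410+x/4,200+y/4) for x,y in[(103,40),(335,92),(290,352),(40,300)]],.045)),
  ("S",plane(s,[(105+(x-380)/3.636,190+y/4) for x,y in[(668,322),(415,295),(500,37),(740,65)]],.045))):
    P=rep(n,P)
    if n=="S":P=P[[1,0,3,2]]
    near=(P[2]+P[3])/2;far=(P[0]+P[1])/2;d=(far-near)/np.linalg.norm(far-near);print("bay",near+.05*d,"|far",far-.115*d,np.degrees(np.arctan2(d[1],d[0])))
# dock check: project model with guess
for x,y,a in((.713,-.030,4.5),):
    a=np.radians(a);R=np.array([[np.cos(a),-np.sin(a)],[np.sin(a),np.cos(a)]])
    im=[]
    for S,(u,v) in((t,(270,95)),(s,(255,250))):
        f=cv2.resize(S["frame"][v:v+130,u:u+130],None,fx=4,fy=4,interpolation=2)[:,:400] if 0 else cv2.resize(S["frame"][v:v+130,u:u+130],None,fx=3,fy=3,interpolation=2)
        for q,z in(([(0,-87),(0,87)],45),([(20,-87),(20,87)],45),([(25,-50),(25,50)],63),([(100,-50),(100,50)],63),([(0,75),(-75,75)],22),([(0,-75),(-75,-75)],22)):
            W=[np.r_[R@(np.array(p)/1e3)+(x,y),z/1e3] for p in q]
            pp=((proj(S,W)-(u,v)+.5)*3).astype(int);cv2.line(f,tuple(map(int,pp[0])),tuple(map(int,pp[1])),(0,0,255),1)
        im.append(f)
    cv2.imwrite("pics/dock.png",np.hstack(im))
E
```

```text
T [[0.554, -0.31], [0.523, -0.452], [0.363, -0.42], [0.392, -0.269]] len [0.1454 0.1637 0.1538 0.1671] ang [-102.1  168.8   79.1  -14.1] c [ 0.4578 -0.3626]
bay [ 0.42594422 -0.35549294] |far [ 0.42624575 -0.35556044] -12.618050920080618
S [[0.55, -0.308], [0.522, -0.451], [0.366, -0.413], [0.397, -0.269]] len [0.1454 0.16   0.1468 0.1577] ang [-101.   166.1   78.   -14.4] c [ 0.4586 -0.3605]
bay [ 0.43010376 -0.35327771] |far [ 0.42413632 -0.35177514] -14.132997827766252
```

View pics/dock.png

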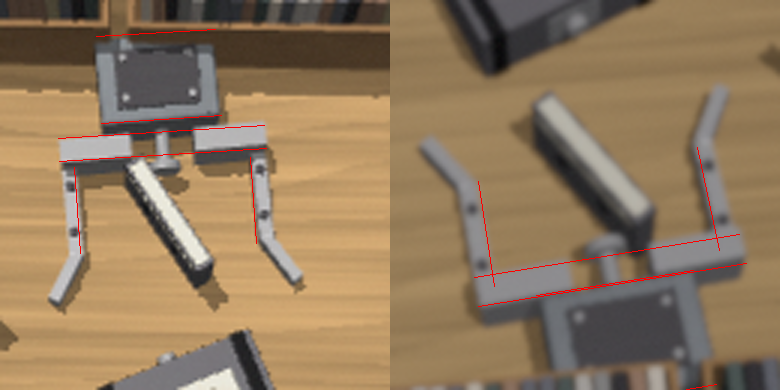

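```bash
cat >> h.py <<'E'
from scipy.spatial.transform import Rotation as Ro
def st():
    o=get_obs();R=Ro.from_euler("xyz",o["orientation"],degrees=True).as_matrix()
    return o,np.array(o["tool_pos"]),R,np.degrees(np.arctan2(R[1,2],R[0,2]))
def plan(tgt,hz,op,step=58,n=5,turn=None):
    """rows towards tgt (world) with jaw heading hz (deg); turn>0: force turning sense"""
    o,p,R,h=st();tgt=np.array(tgt,float);d=-(hz-h)
    d=(d+180)%360-180
    if turn and d*turn<0:d+=360*np.sign(turn)
    print("t %.2f pos %s hz %.1f left %s turn %.1f F %s op %.4f j %s"%(o["clock"],p.round(4),h,((tgt-p)*1e3).round(1),d,o["force"].round(1),o["opening"],o["joint_pos"].round(0)))
    rows=[]
    for i in range(n):
        v=(tgt-p)*1e3;L=np.linalg.norm(v);v=v*min(1,step/max(L,1e-9))
        a=float(np.clip(d,-10.5,10.5)); s=np.round(R.T@v,1)
        rows+=[*s,round(a,1),op]; p=p+R@s/1e3;d-=a
        R=R@Ro.from_euler("x",a,degrees=True).as_matrix()
        if L<=step and abs(d)<.05:break
    print([round(float(x),1) for x in rows])
def tcp():
    o,p,R,h=st();print("t %.2f %s hz %.1f F %s op %.4f"%(o["clock"],p.round(4),h,o["force"].round(1),o["opening"]))
E
python3 -c "
from h import *
plan([.6535,-.0345,.227],123,60,turn=1)"
```

```text
t 0.10 pos [0.2903 0.6089 0.2257] hz -115.5 left [ 363.2 -643.4    1.3] turn 121.5 F [-0.2  0.2 -0.2] op 0.0878 j [ 81.  21.   1.  -0. -70. -17.]
[-0.0, 47.5, 33.3, 10.5, 60.0, -0.0, 52.7, 24.1, 10.5, 60.0, -0.1, 56.3, 14.1, 10.5, 60.0, -0.0, 57.9, 3.6, 10.5, 60.0, -0.1, 57.6, -7.0, 10.5, 60.0]
```

>>> arm_command --commands '[0,47.5,33.5,10.5,60,0,52.5,24,10.5,60,0,56,14,10.5,60,0,58,3.5,10.5,60,0,57.5,-7,10.5,60]'

```text
clock: 0.72
tool_pos: [0.4314, 0.3507, 0.2229]
orientation: [57.3, 89.6, -111.7]
force: [1.5, 0.4, -0.1]
opening: 0.053
```

```bash
python3 -c "
from h import *
plan([.6535,-.0345,.22],123,60,turn=1)"
```

```text
t 0.72 pos [0.4314 0.3507 0.2229] hz -169.1 left [ 222.1 -385.2   -2.9] turn 67.9 F [ 1.5  0.4 -0.1] op 0.0530 j [ 59.  10. -15.   0. -66. -48.]
[0.6, 54.8, -18.9, 10.5, 60.0, 0.6, 50.5, -28.6, 10.5, 60.0, 0.6, 44.4, -37.3, 10.5, 60.0, 0.6, 36.9, -44.8, 10.5, 60.0, 0.6, 28.1, -50.8, 10.5, 60.0]
```

>>> arm_command --commands '[0.5,55,-19,10.5,60,0.5,50.5,-28.5,10.5,60,0.5,44.5,-37.5,10.5,60,0.5,37,-45,10.5,60,0.5,28,-51,10.5,60]'

```text
clock: 1.35
tool_pos: [0.5771, 0.0884, 0.221]
orientation: [105.7, 89.6, -117.1]
force: [0.1, 1.4, -0.3]
opening: 0.0522
```

```bash
python3 -c "
from h import *
plan([.6535,-.0345,.17],123,60,turn=1)"
```

```text
t 1.35 pos [0.5771 0.0884 0.221 ] hz 137.2 left [  76.4 -122.9  -51. ] turn 14.2 F [ 0.1  1.4 -0.3] op 0.0522 j [ 28.  12. -12.   0. -66. -71.]
[19.5, 14.4, -52.7, 10.5, 60.0, 19.5, 4.5, -54.5, 3.7, 60.0, 12.5, 0.6, -35.2, 0.0, 60.0]
```

>>> arm_command --commands '[19.5,14.5,-52.5,10.5,60,19.5,4.5,-54.5,3.5,60,12.5,0.5,-35,0,60,0,0,0,0,60]'

```text
clock: 1.85
tool_pos: [0.6553, -0.0428, 0.1664]
orientation: [103.9, 89.5, -133.7]
force: [-1.1, -0.1, -0.4]
opening: 0.0528
```

```bash
python3 - <<'E'
from h import *
plan([.6535,-.0345,.06],123,60)
a=snapshot("top");b=snapshot("scene")
g=np.hstack([cv2.resize(x["frame"][v:v+130,u:u+130],None,fx=3,fy=3,interpolation=2) for x,u,v in((a,270,95),(b,250,215))])
cv2.imwrite("pics/g1.png",g)
E
```

```text
t 1.85 pos [ 0.6553 -0.0428  0.1664] hz 122.4 left [  -1.8    8.3 -106.4] turn -0.6 F [-1.1 -0.1 -0.4] op 0.0528 j [ 13.  21.  -6.   0. -63. -71.]
[57.8, -2.1, 4.4, -0.6, 60.0, 48.6, -1.7, 3.7, 0.0, 60.0]
```

View pics/g1.png

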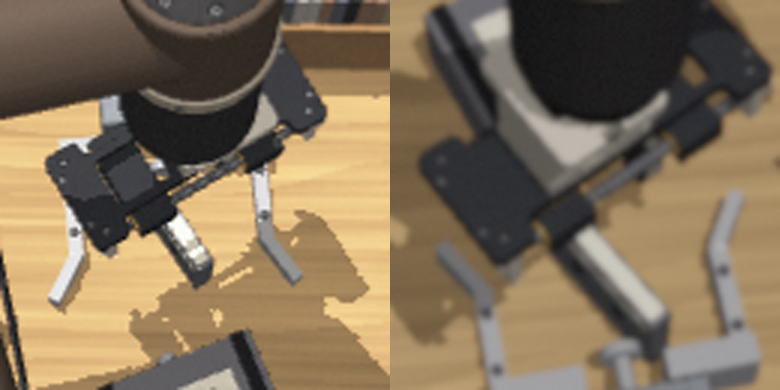

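The gripper stands over the cassette, its jaw axis square to it (seen at about (185,235) in the left crop). I descend in steps.

>>> arm_command --commands '[45,-2,4.5,-0.5,60,45,-1.5,3.5,0,60,0,0,0,0,60]'

```text
clock: 2.33
tool_pos: [0.6542, -0.0292, 0.0795]
orientation: [168.2, 89.7, -68.6]
force: [-0.5, -0.0, -0.2]
opening: 0.0523
```

```bash
python3 -c "
from h import *
plan([.6535,-.0345,.037],123,60)"
```

```text
t 2.33 pos [ 0.6542 -0.0292  0.0795] hz 123.2 left [ -0.7  -5.3 -42.5] turn 0.2 F [-0.5 -0.  -0.2] op 0.0523 j [ 15.  26. -12.   0. -52. -72.]
[42.5, 3.4, -3.9, 0.2, 60.0]
```

>>> arm_command --commands '[25,2.5,-4,0,60,20,1,0,0,60,0,0,0,0,60]'

```text
clock: 2.7
tool_pos: [0.6575, -0.0318, 0.0416]
orientation: [-143.1, 89.4, -19.6]
force: [-0.2, 0.1, -0.3]
opening: 0.0529
```

```bash
python3 -c "
from h import *
plan([.6535,-.0345,.037],123,60)"
```

```text
t 2.70 pos [ 0.6575 -0.0318  0.0416] hz 123.5 left [-4.  -2.7 -4.6] turn 0.5 F [-0.2  0.1 -0.3] op 0.0529 j [ 14.  28. -14.   0. -47. -71.]
[4.6, 4.9, -0.0, 0.5, 60.0]
```

Now close on the cassette.

>>> arm_command --commands '[4.5,3,0,0.5,60,0,0,0,0,0,0,0,0,0,0,0,0,0,0,0,0,0,0,0,0]'

```text
clock: 3.32
tool_pos: [0.6579, -0.0325, 0.0428]
orientation: [-131.7, 88.9, -8.6]
force: [-0.1, -0.3, -0.5]
opening: 0.0179
```

>>> arm_command --commands '[0,0,0,0,0,-30,0,0,0,0,-50,0,0,0,0,-50,0,0,0,0,0,0,0,0,0]'

```text
clock: 3.95
tool_pos: [0.6547, -0.0325, 0.1747]
orientation: [-138.2, 89.2, -15.1]
force: [1.0, -0.5, -0.8]
opening: 0.0168
```

```bash
python3 -c "
from h import *
plan([.427,-.3545,.17],167,0,step=55)"
```

```text
t 3.95 pos [ 0.6547 -0.0325  0.1747] hz 123.1 left [-227.7 -322.    -4.7] turn -43.9 F [ 1.  -0.5 -0.8] op 0.0168 j [ 14.  20.  -7.   0. -62. -72.]
[0.4, 51.1, -20.3, -10.5, 0.0, 0.4, 54.0, -10.6, -10.5, 0.0, 0.4, 55.0, -0.6, -10.5, 0.0, 0.4, 54.2, 9.4, -10.5, 0.0, 0.3, 51.6, 19.1, -1.9, 0.0]
```

>>> arm_command --commands '[0.5,51,-20,-10.5,0,0.5,54,-10.5,-10.5,0,0.5,55,-0.5,-10.5,0,0.5,54,9.5,-10.5,0,0.5,51.5,19,-2,0]'

```text
clock: 4.58
tool_pos: [0.4928, -0.26, 0.1663]
orientation: [177.8, 89.4, -13.8]
force: [0.8, -0.6, -0.2]
opening: 0.017
```

```bash
python3 -c "
from h import *
plan([.427,-.3545,.17],167,0,step=55)"
```

```text
t 4.58 pos [ 0.4928 -0.26    0.1663] hz 168.4 left [-65.8 -94.5   3.7] turn 1.4 F [ 0.8 -0.6 -0.2] op 0.0170 j [ -8.  12. -20.   0. -58.  -4.]
[-1.9, 50.5, 21.7, 1.4, 0.0, -2.0, 51.0, 20.4, 0.0, 0.0, -0.2, 4.9, 2.0, 0.0, 0.0]
```

>>> arm_command --commands '[-2,50.5,21.5,1.5,0,-2,45,18,0,0,0,0,0,0,0,0,0,0,0,0]'

```text
clock: 5.08
tool_pos: [0.4272, -0.3487, 0.1665]
orientation: [-163.9, 89.7, 2.7]
force: [0.6, 0.2, -0.4]
opening: 0.0168
```

```bash
python3 - <<'E'
from h import *
plan([.427,-.3545,.1],167,0)
a=snapshot("top");b=snapshot("scene")
# carried tape expected underside centre, and bay point
p=st()[1]
print(proj(a,[[.427,-.3545,.005]]),proj(b,[[.427,-.3545,.005]]))
g=np.hstack([cv2.resize(x["frame"][v:v+130,u:u+130],None,fx=3,fy=3,interpolation=2) for x,u,v in((a,395,190),(b,90,160))])
cv2.imwrite("pics/g2.png",g)
E
```

```text
t 5.08 pos [ 0.4272 -0.3487  0.1665] hz 166.6 left [ -0.2  -5.8 -66.5] turn -0.4 F [ 0.6  0.2 -0.4] op 0.0168 j [-19.  12. -20.  -0. -58.   6.]
[57.8, 5.0, -0.7, -0.4, 0.0, 8.7, 0.8, -0.1, 0.0, 0.0]
[[451.17248784 262.7520888 ]] [[167.89106767 230.38486575]]
```

View pics/g2.png

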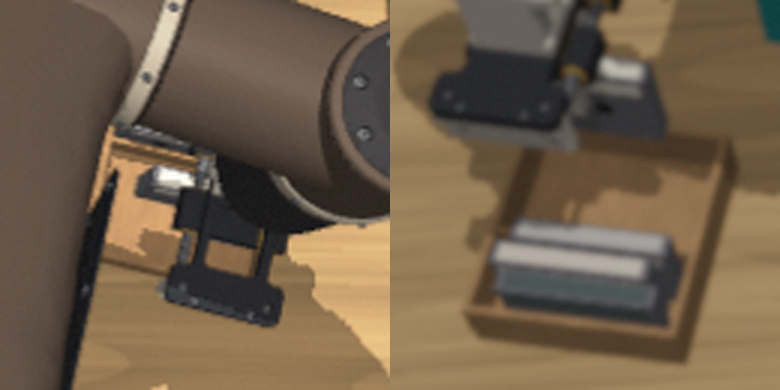

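The cassette is held level, long axis along the bay, its bay target at (451,263) in the top image. I lower it in.

>>> arm_command --commands '[45,1.5,-0.5,-0.5,0,20,0,0,0,0,0,0,0,0,0]'

```text
clock: 5.55
tool_pos: [0.4312, -0.3475, 0.1005]
orientation: [-172.4, 89.6, -5.0]
force: [0.3, -0.3, 0.9]
opening: 0.0169
```

```bash
python3 -c "
from h import *
plan([.428,-.350,.051],167,0,step=30)"
```

```text
t 5.55 pos [ 0.4312 -0.3475  0.1005] hz 167.5 left [ -3.2  -2.5 -49.5] turn 0.5 F [ 0.3 -0.3  0.9] op 0.0169 j [-19.  16. -24.  -0. -49.   6.]
[29.9, 1.9, 1.7, 0.5, 0.0, 19.5, 1.3, 1.2, 0.0, 0.0]
```

>>> arm_command --commands '[25,2,2.5,0.5,0,19,1,1,0,0,0,0,0,0,0,2,0,0,0,0,0,0,0,0,0]'

```text
clock: 6.18
tool_pos: [0.4327, -0.3489, 0.0585]
orientation: [176.2, 89.3, -16.5]
force: [0.0, 0.7, -1.0]
opening: 0.0168
```

```bash
python3 -c "
from h import *
plan([.428,-.350,.050],167,0,step=30)"
```

```text
t 6.17 pos [ 0.4327 -0.3489  0.0585] hz 167.3 left [-4.7 -1.1 -8.5] turn 0.3 F [ 0.   0.7 -1. ] op 0.0168 j [-19.  19. -27.  -0. -44.   6.]
[8.4, 2.1, 4.4, 0.3, 0.0]
```

>>> arm_command --commands '[9,1.5,4,0,0,4,0,2,0,0,0,0,0,0,0]'

```text
clock: 6.55
tool_pos: [0.4281, -0.3503, 0.0478]
orientation: [171.4, 89.0, -21.2]
force: [-0.3, 0.8, -0.2]
opening: 0.017
```

>>> arm_command --commands '[1,0,0,0,42,0,0,0,0,42,0,0,0,0,42,0,0,0,0,42,0,0,0,0,42]'

```text
clock: 7.18
tool_pos: [0.4274, -0.3503, 0.046]
orientation: [171.5, 89.0, -21.1]
force: [-0.0, 0.8, 0.5]
opening: 0.0364
```

>>> arm_command --commands '[-20,0,0,0,42,-50,0,0,0,42,-50,0,0,0,42,0,0,0,0,42]'

```text
clock: 7.68
tool_pos: [0.4252, -0.3495, 0.1688]
orientation: [170.2, 89.1, -22.5]
force: [0.4, 0.1, 0.2]
opening: 0.0368
```

```bash
python3 - <<'E'
from h import *
plan([.39,-.10,.15],114,42,step=55)
b=snapshot("scene")
cv2.imwrite("pics/g3.png",cv2.resize(b["frame"][180:300,90:220],None,fx=4,fy=4,interpolation=2))
E
```

```text
t 7.67 pos [ 0.4252 -0.3495  0.1688] hz 167.3 left [-35.2 249.5 -18.8] turn 53.3 F [0.4 0.1 0.2] op 0.0368 j [-19.  11. -21.   0. -58.   6.]
[3.7, -51.3, 19.4, 10.5, 42.0, 3.7, -46.9, 28.5, 10.5, 42.0, 3.6, -41.0, 36.5, 10.5, 42.0, 3.7, -33.6, 43.4, 10.5, 42.0, 2.2, -15.0, 29.0, 10.5, 42.0]
```

View pics/g3.png

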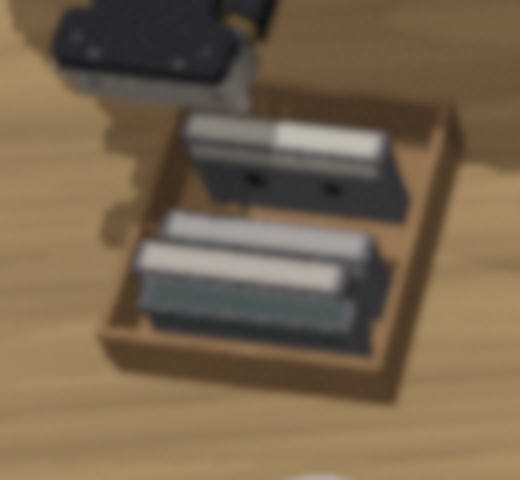

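The scene crop shows the grey cassette standing inside the bay, released (top edge (185,125) to (385,140) in the crop). Next I go behind the set, with the jaws fully open for a two-finger push.

>>> arm_command --commands '[0,-51,19.5,10.5,100,0,-47,28.5,10.5,100,0,-41,36.5,10.5,100,0,-33.5,43.5,10.5,100,0,-15,29,10.5,100]'

```text
clock: 8.35
tool_pos: [0.3847, -0.1195, 0.1601]
orientation: [-162.2, 89.8, -43.7]
force: [1.0, 0.8, 0.1]
opening: 0.0815
```

```bash
python3 - <<'E'
from h import *
plan([.397,-.098,.11],114,100,step=40)
E
```

```text
t 8.35 pos [ 0.3847 -0.1195  0.1601] hz 118.5 left [ 12.3  21.5 -50.1] turn 4.5 F [1.  0.8 0.1] op 0.0815 j [ 11.  -3. -37.   0. -55. -73.]
[35.9, -15.0, 9.4, 4.5, 100.0, 14.2, -5.7, 4.2, 0.0, 100.0]
```

>>> arm_command --commands '[25,-10,14,4.5,100,14,-2,4,0,100,0,0,0,0,100]'

```text
clock: 8.72
tool_pos: [0.3846, -0.0955, 0.1179]
orientation: [145.3, 89.9, -100.7]
force: [0.1, 0.9, 0.7]
opening: 0.0873
```

```bash
python3 - <<'E'
from h import *
plan([.397,-.098,.016],114,100,step=40)
E
```

```text
t 8.72 pos [ 0.3846 -0.0955  0.1179] hz 113.9 left [  12.4   -2.5 -101.9] turn -0.1 F [0.1 0.9 0.7] op 0.0873 j [ 15.  -0. -41.   0. -49. -81.]
[39.7, -4.1, -2.8, -0.1, 100.0, 39.7, -4.0, -2.8, 0.0, 100.0, 22.5, -2.3, -1.5, 0.0, 100.0]
```

>>> arm_command --commands '[38,-1,-1,0,100,38,-1,-1,0,100,10,0,0,0,100,0,0,0,0,100]'

```text
clock: 9.22
tool_pos: [0.3883, -0.0976, 0.0311]
orientation: [161.0, 89.8, -85.0]
force: [-1.2, 1.0, 0.4]
opening: 0.0878
```

```bash
python3 - <<'E'
from h import *
plan([.397,-.098,.016],114,100,step=40)
E
```

```text
t 9.22 pos [ 0.3883 -0.0976  0.0311] hz 114.0 left [  8.7  -0.4 -15.1] turn -0.0 F [-1.2  1.   0.4] op 0.0878 j [ 15.   9. -47.   0. -34. -81.]
[15.1, -7.8, -3.8, -0.0, 100.0]
```

>>> arm_command --commands '[14,0,0,0,100,1,-10,0,0,100,0,-10,0,0,100,0,-8,0,0,100,0,-8,0,0,100]'

```text
clock: 9.85
tool_pos: [0.4251, -0.0822, 0.0202]
orientation: [-142.2, 89.7, -28.2]
force: [-1.8, -1.0, -0.4]
opening: 0.0876
```

>>> arm_command --commands '[0,-8,0,0,100,0,-8,0,0,100,0,-8,0,0,100]'

```text
clock: 10.22
tool_pos: [0.447, -0.0723, 0.0202]
orientation: [-179.0, 89.8, -65.1]
force: [-3.3, -1.6, 3.5]
opening: 0.0879
```

```bash
python3 - <<'E'
from h import *
plan([.44,-.08,.016],114,100,step=8)
E
```

```text
t 10.22 pos [ 0.447  -0.0723  0.0202] hz 113.9 left [-7.  -7.7 -4.2] turn -0.1 F [-3.3 -1.6  3.5] op 0.0879 j [ 16.  14. -42.   0. -34. -82.]
[3.0, 6.8, -3.0, -0.1, 100.0, 1.2, 2.7, -1.2, 0.0, 100.0]
```

>>> arm_command --commands '[0,-4,0,2.5,100,0,-4,0,2.5,100,0,-4,0,2.5,100,0,-4,0,2.5,100,0,-4,0,2.5,100]'

```text
clock: 10.85
tool_pos: [0.4692, -0.0637, 0.0202]
orientation: [-134.1, 89.8, -32.9]
force: [-3.0, 1.3, -0.1]
opening: 0.0875
```

>>> arm_command --commands '[0,-4,0,2.5,100,0,-4,0,2.5,100,0,-4,0,2,100,0,-3,0,0,100]'

```text
clock: 11.35
tool_pos: [0.487, -0.0599, 0.0201]
orientation: [-104.8, 89.7, -10.8]
force: [-3.0, 0.4, 1.4]
opening: 0.0876
```

```bash
python3 - <<'E'
from h import *
plan([.5,-.049,.016],94.8,100,step=8)
a=snapshot("top");b=snapshot("scene")
g=np.hstack([cv2.resize(x["frame"][v:v+195,u:u+130],None,fx=3,fy=3,interpolation=2) for x,u,v in((a,260,90),(b,250,200))])
cv2.imwrite("pics/g4.png",g)
E
```

```text
t 11.35 pos [ 0.487  -0.0599  0.0201] hz 94.0 left [13.  10.9 -4.1] turn -0.8 F [-3.   0.4  1.4] op 0.0876 j [  16.   17.  -37.    0.  -36. -102.]
[1.9, -6.3, 4.6, -0.8, 100.0, 1.9, -6.3, 4.5, 0.0, 100.0, 0.3, -1.2, 0.8, 0.0, 100.0]
```

View pics/g4.png

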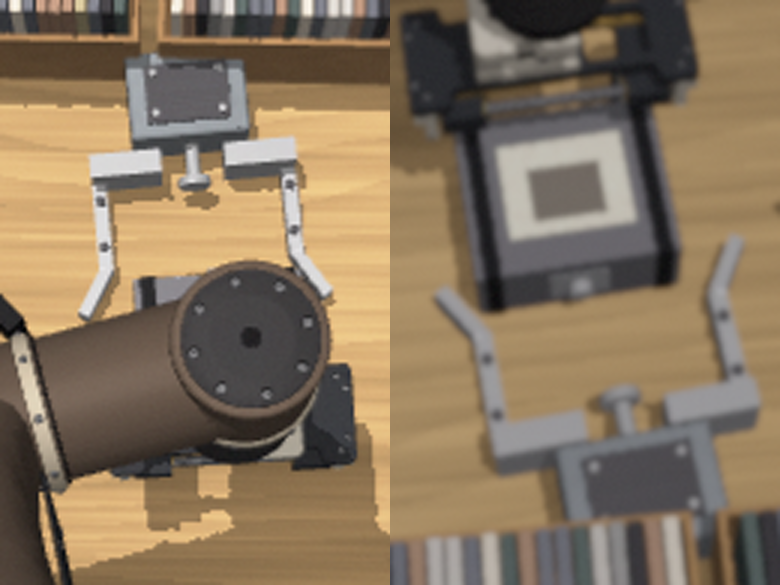

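Scene crop: the set is square and just at the mouth, its front top corners near (482,283) and (679,258) in the crop. I convert these to an offset from the dock line.

```bash
python3 - <<'E'
from h import *
b=snapshot("scene")
P=plane(b,[(250+(x-390)/3-.33,200+y/3-.33) for x,y in[(482,283),(679,258)]],.06)[:,:2]
print(P,np.linalg.norm(P[0]-P[1]))
for yaw in(4.8,):
  a=np.radians(yaw);R=np.array([[np.cos(a),-np.sin(a)],[np.sin(a),np.cos(a)]])
  print(((P-[.713,-.031])@R).round(4),(P.mean(0)-[.713,-.031])@R)
E
```

```text
[[ 0.62574071 -0.11524392]
 [ 0.61895676  0.01619217]] 0.13161104904119877
[[-0.094  -0.0766]
 [-0.0898  0.0549]] [-0.09188355 -0.0108754 ]
```

>>> arm_command --commands '[0,-5,2,-0.8,100,0,-5,2,0,100,0,-5,2,0,100,0,-5,2,0,100,0,-5,2,0,100]'

```text
clock: 12.12
tool_pos: [0.5107, -0.0485, 0.0202]
orientation: [-131.7, 89.8, -36.9]
force: [-3.3, -1.5, 2.5]
opening: 0.0877
```

```bash
python3 - <<'E'
from h import *
plan([.575,-.0425,.016],94.8,100,step=6)
E
```

```text
t 12.12 pos [ 0.5107 -0.0485  0.0202] hz 94.8 left [64.3  6.  -4.2] turn 0.0 F [-3.3 -1.5  2.5] op 0.0877 j [  17.   19.  -34.    0.  -37. -102.]
[0.4, -6.0, 0.1, 0.0, 100.0, 0.4, -6.0, 0.1, 0.0, 100.0, 0.4, -6.0, 0.0, 0.0, 100.0, 0.4, -6.0, 0.1, 0.0, 100.0, 0.4, -6.0, 0.0, 0.0, 100.0]
```

>>> arm_command --commands '[0,-6,0,0,100,0,-6,0,0,100,0,-6,0,0,100,0,-6,0,0,100,0,-6,0,0,100]'

```text
clock: 12.75
tool_pos: [0.5426, -0.0454, 0.0202]
orientation: [-132.2, 89.8, -37.4]
force: [-4.8, -1.1, 2.3]
opening: 0.0875
```

```bash
python3 - <<'E'
from h import *
plan([.575,-.0425,.016],94.8,100,step=6)
b=snapshot("scene")
cv2.imwrite("pics/g5.png",cv2.resize(b["frame"][200:370,250:390],None,fx=3.5,fy=3.5,interpolation=2))
E
```

```text
t 12.75 pos [ 0.5426 -0.0454  0.0202] hz 94.9 left [32.4  2.9 -4.2] turn 0.1 F [-4.8 -1.1  2.3] op 0.0875 j [  16.   21.  -30.    0.  -39. -101.]
[0.8, -5.9, 0.0, 0.1, 100.0, 0.8, -6.0, 0.0, 0.0, 100.0, 0.8, -6.0, 0.0, 0.0, 100.0, 0.7, -6.0, 0.1, 0.0, 100.0, 0.8, -5.9, 0.0, 0.0, 100.0]
```

View pics/g5.png

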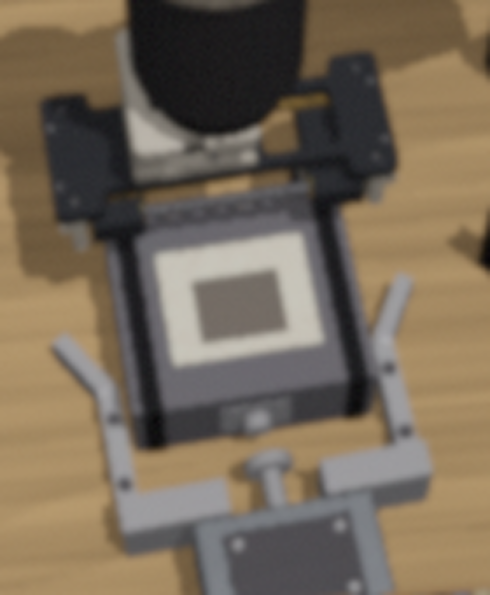

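The set is inside the guides, square, with the button at (260,418) in line with the plunger (268,465). I keep pushing.

>>> arm_command --commands '[0,-6,0,0,100,0,-6,0,0,100,0,-5,0,0,100,0,-4,0,0,100]'

```text
clock: 13.3
tool_pos: [0.5628, -0.0438, 0.0198]
orientation: [137.7, 89.8, -127.5]
force: [-11.0, 0.5, 8.3]
opening: 0.0877
```

>>> arm_command --commands '[0,-5,0,0,100,0,-5,0,0,100]'

```text
clock: 13.55
tool_pos: [0.567, -0.0437, 0.0189]
orientation: [101.7, 89.2, -163.5]
force: [-15.1, 1.7, 10.8]
opening: 0.0875
```

>>> arm_command --commands '[0,-7,0,0,100,0,-7,0,0,100]'

```text
clock: 13.8
tool_pos: [0.5719, -0.0437, 0.0175]
orientation: [96.2, 88.3, -169.0]
force: [-19.9, 2.0, 14.1]
opening: 0.0879
```

>>> arm_command --commands '[0,-7,0,0,100,0,-7,0,0,100,0,-7,0,0,100]'

```text
clock: 14.18
tool_pos: [0.5757, -0.0441, 0.0153]
orientation: [93.9, 86.5, -171.3]
force: [-22.5, 2.2, 17.6]
opening: 0.0879
```

>>> arm_command --commands '[-1.5,-6,0,0,100,-1.5,-6,0,0,100,-1.5,-6,0,0,100,-1.5,-6,0,0,100]'

```text
clock: 14.68
tool_pos: [0.5751, -0.0442, 0.0159]
orientation: [92.2, 83.9, -173.1]
force: [-21.3, 3.0, 13.9]
opening: 0.0875
```

The set appears to be against the stop under load. Camera calls hold the last target, so I watch the hold through the pictures; this also avoids adding tilt row by row.

```bash
python3 - <<'E'
from h import *
for i in range(36):
    b=snapshot("scene")
    if i%5==0: o,p,R,h=st();print(round(o["clock"],2),p.round(4),o["orientation"].round(1),o["force"].round(1))
cv2.imwrite("pics/g6.png",cv2.resize(b["frame"][200:370,250:390],None,fx=3.5,fy=3.5,interpolation=2))
E
```

```text
14.72 [ 0.5752 -0.0442  0.0159] [  92.2   83.8 -173.1] [-22.7   2.5  14.5]
14.97 [ 0.5752 -0.0442  0.0159] [  92.2   83.9 -173.1] [-22.    3.4  13.5]
15.22 [ 0.5752 -0.0442  0.0159] [  92.2   83.9 -173.1] [-21.4   2.9  13.5]
15.47 [ 0.5752 -0.0442  0.0159] [  92.2   83.9 -173.1] [-21.9   3.   13.2]
15.72 [ 0.5752 -0.0442  0.0159] [  92.2   83.9 -173.1] [-22.2   3.2  13.1]
15.97 [ 0.5752 -0.0442  0.0159] [  92.2   83.9 -173.1] [-20.7   3.4  12.3]
16.23 [ 0.5752 -0.0442  0.0159] [  92.2   83.9 -173.1] [-22.3   3.1  13.7]
16.48 [ 0.5752 -0.0442  0.0159] [  92.2   83.9 -173.1] [-21.7   3.2  12.1]
```

View pics/g6.png

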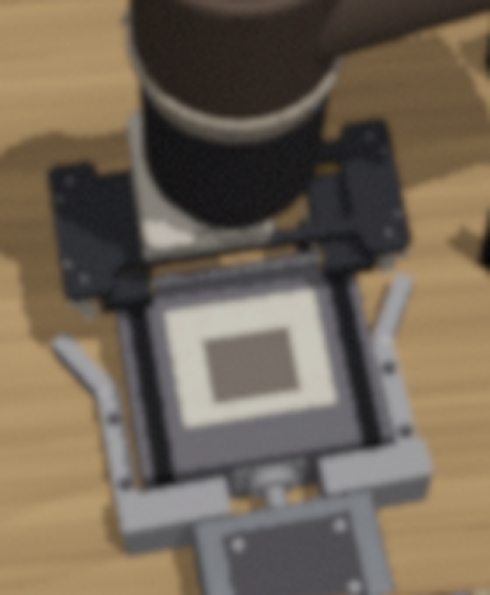

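```bash
python3 - <<'E'
from h import *
b=snapshot("scene")
a=np.radians(4.8);R=np.array([[np.cos(a),-np.sin(a)],[np.sin(a),np.cos(a)]])
f=cv2.resize(b["frame"][290:370,270:390],None,fx=6.5,fy=6.5,interpolation=2)
for dx,c in((0,(0,0,255)),(-10,(0,255,0))):
  for z,w in((60,70),(45,87)):
    pp=((proj(b,[np.r_[R@np.array([dx/1e3,y/1e3])+(.713,-.031),z/1e3] for y in(-w,w)])-(270,290)+.5)*6.5).astype(int)
    cv2.line(f,tuple(map(int,pp[0])),tuple(map(int,pp[1])),c,1)
cv2.imwrite("pics/g7.png",f)
E
```

```text
(no output)
```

View pics/g7.png

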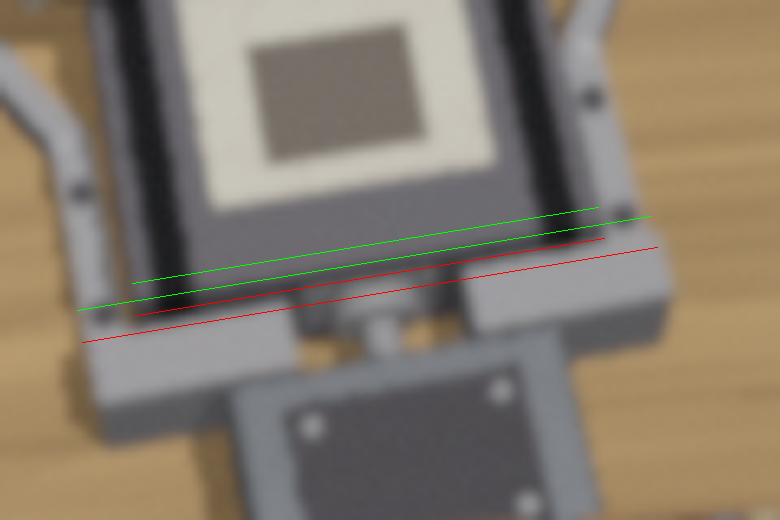

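The set front lies along the pad faces within about 2 mm and square, with steady force, so it is seated. I push a little more, then hold longer for the button.

>>> arm_command --commands '[-1,-6,0,0,100,-1,-6,0,0,100]'

```text
clock: 16.77
tool_pos: [0.5742, -0.0443, 0.0162]
orientation: [91.8, 82.5, -173.5]
force: [-23.1, 3.9, 18.0]
opening: 0.088
```

```bash
python3 - <<'E'
from h import *
for i in range(56):
    b=snapshot("scene")
    if i%11==0: o,p,R,h=st();print(round(o["clock"],2),p.round(4),o["orientation"].round(1),o["force"].round(1))
cv2.imwrite("pics/held.png",b["frame"])
E
```

```text
16.82 [ 0.5742 -0.0443  0.0162] [  91.8   82.5 -173.4] [-23.9   4.2  19.6]
17.38 [ 0.5742 -0.0443  0.0162] [  91.8   82.6 -173.5] [-24.3   2.7  17.3]
17.93 [ 0.5742 -0.0443  0.0162] [  91.8   82.6 -173.5] [-22.4   4.1  17.1]
18.48 [ 0.5742 -0.0443  0.0162] [  91.8   82.6 -173.5] [-23.5   3.6  17.2]
19.02 [ 0.5742 -0.0443  0.0162] [  91.8   82.6 -173.5] [-23.4   4.6  17.5]
19.57 [ 0.5742 -0.0443  0.0162] [  91.8   82.6 -173.5] [-23.9   3.   16.5]
```

>>> arm_command --commands '[0,6,0,0,100,0,6,0,0,100,0,6,0,0,100,0,6,0,0,100,0,8,0,0,100]'

```text
clock: 20.2
tool_pos: [0.5449, -0.0463, 0.021]
orientation: [91.7, 82.9, -173.5]
force: [0.5, -0.7, 0.7]
opening: 0.0877
```

>>> arm_command --commands '[0,10,0,0,100,0,12,0,0,100,0,12,0,0,100,0,15,0,0,100,0,0,0,0,100]'

```text
clock: 20.82
tool_pos: [0.4919, -0.0508, 0.0278]
orientation: [91.7, 82.9, -173.5]
force: [0.7, -0.2, 0.5]
opening: 0.0877
```

```bash
python3 - <<'E'
from h import *
tcp();b=snapshot("scene");h0=cv2.imread("pics/held.png")
a=np.radians(4.8);R=np.array([[np.cos(a),-np.sin(a)],[np.sin(a),np.cos(a)]])
def dark(f):  # dark label square on the paper panel, via its enclosing bright panel
    g=cv2.cvtColor(f,6)[200:370,250:390];m=((g>165)).astype(np.uint8)
    cs=max(cv2.findContours(m,0,2)[0],key=cv2.contourArea);r=cv2.minAreaRect(cs);return np.array(r[0])+(250,200),r
for n,f in(("held",h0),("free",b["frame"])):
    c,r=dark(f);P=plane(b,[c],.06)[0,:2];print(n,c,r[1:],"dock coords mid",((P-[.711,-.031])@R).round(4))
cv2.imwrite("pics/g8.png",np.hstack([cv2.resize(x[280:370,265:385],None,fx=3.3,fy=3.3,interpolation=2) for x in(h0,b["frame"])]))
E
```

```text
t 20.82 [ 0.4919 -0.0508  0.0278] hz 94.8 F [ 0.7 -0.2  0.5] op 0.0877
held [321.02702332 301.66215515] ((32.87979507446289, 43.56573486328125), 80.53767395019531) dock coords mid [-0.0621 -0.0003]
free [320.12161255 297.72972107] ((32.3865966796875, 43.07252883911133), 80.53767395019531) dock coords mid [-0.0707 -0.0006]
```

On release the set came back 8.6 mm, centred and square. That fits a button fully home; a locked button would have given about 20 mm. The arm is clear with no force on it, so I hand in.

```bash
python3 -c "
from h import *
tcp();print(close_job())"
```

```text
t 20.88 [ 0.4928 -0.0507  0.0279] hz 94.8 F [0.6 0.1 0.6] op 0.0877
the job is handed in; nothing more can be done
None
```

I handed the job in at about 21 s of the 72 s allowed. By my checks both parts are done, though the button being home is inferred, not seen directly.

**Cassette:** I took the grey cassette out of the dock and released it in the tray's empty bay. A picture afterwards showed it standing inside the bay.

**Set:** I pushed it square and into the dock along the table with both open fingers. I then held it against the stop at about 22 N for more than 5 s. A picture during the hold showed it flush with the pads, within about 2 mm.

**After letting go:**
- The set came back 8.6 mm, staying on the centre line to within 1 mm and square. That fits a button fully home; with the button still out I would expect about 20 mm.
- The gripper stood clear of everything, with the force reading near zero.

**What disagreed or went unchecked:**
- The push was slightly above the suggested 12 to 20 N; about 3 N of that was table friction.
- The tool tilted about 7° under load and did not recover, which caused no harm.
- My first estimate of the stop's position was 2 to 4 mm too deep.
- The last before-and-after view of the dock was not shown because I had used all 12 pictures, so the final set position comes from measurement alone.
- I did not measure the stack, mug and flask again at the end; the arm's path kept clear of them.

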